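# Make up two block-printing kits

## Task

Make up the two printing kits from the stock in the middle of the bench: the triangular block, the bar-shaped block and the metal ink tin go into the long tray, the round block and the capped ink jar into the square tray. Set each one down without dropping it, so that it ends standing upright and flat on the floor of its tray, wholly inside the rim and not on top of anything else. The square block belongs to neither kit: leave it where it stands.

Things in the scene. Friction and masses are not known exactly. Their poses are not given: they have to be found in the camera images.
- tri_grip (a point): Triangular printing block, loose. Dark base 20 mm thick, an equilateral triangle, corners 40 mm from the centre, one on +x; centred on it a paler square handle 22 x 22 x 46 mm high, sides along the block's x and y. 66 mm tall in all, 0.13 kg, starts upright on the table at any yaw. Point: on the handle's axis, 44 mm above the underside; z up. Goes into the long tray.
- bar_grip (a point): Bar-shaped printing block, loose. Dark base 20 mm thick, a rectangle 30 mm along x and 74 mm along y; centred on it a paler square handle 22 x 22 x 46 mm high, sides along the block's x and y. 66 mm tall in all, 0.13 kg, starts upright on the table at any yaw. Point: on the handle's axis, 44 mm above the underside; z up. Goes into the long tray, crosswise.
- tin_center (a point): Closed plain metal ink tin, a straight cylinder 52 mm in diameter and 56 mm tall, about 0.18 kg, loose, upright. The point is its centre, 28 mm above its underside; z up. Goes into the long tray. Low tools (a roller, a gouge, under 30 mm high) lie between the near and far rows of the stock. 
- disc_grip (a point): Round printing block, loose. Dark base 20 mm thick, a disc of 64 mm diameter; centred on it a paler square handle 22 x 22 x 46 mm high, sides along the block's x and y. 66 mm tall in all, 0.13 kg, starts upright on the table at any yaw. Point: on the handle's axis, 44 mm above the underside; z up. Goes into the square tray.
- jar_center (a point): Closed amber ink jar, 46 mm in diameter up to 52 mm, then a white cap 38 mm in diameter and 20 mm tall: 72 mm tall in all, about 0.16 kg, loose, upright. The point is its centre, 36 mm above its underside; z up. Goes into the square tray.
- square_grip (a point): Square printing block, in neither kit: to be left where it stands. Dark base 20 mm thick, a square of 56 mm; centred on it a paler square handle 22 x 22 x 46 mm high, sides along the block's x and y. 66 mm tall in all, 0.13 kg, starts upright on the table at any yaw. Point: on the handle's axis, 44 mm above the underside; z up. 
- long_tray: Shallow plywood tray fixed to the table, left or right of the stock, turned up to 0.25 rad. Inside 210 x 94 mm; floor 4 mm above the table, rim 6 mm thick, its top 12 mm above the table. Origin: centre of its underside; x and y along its sides (x along the 210 mm length), z up. It takes the tin, the triangular block and the bar-shaped block in a row along its length.
- square_tray: Shallow plywood tray fixed to the table, left or right of the stock, turned up to 0.25 rad. Inside 128 x 128 mm; floor 4 mm above the table, rim 6 mm thick, its top 12 mm above the table. Origin: centre of its underside; x and y along its sides, z up. It takes the round block and the jar in opposite corners.
There are look-alikes about, which are no part of the job. Leave any blue or red look-alike of the part that bears jar_center alone. Leave any pink look-alike of the long_tray alone.

How it is judged (in metres and radians):
At the end, for the whole second after the job is handed in: Triangular block, bar block and tin in the long tray, round block and jar in the square tray: each inside the rim, within 4 mm of resting height on the tray floor, upright within 0.06 rad, released and at rest; the square block within 25 mm of its start (x of tri_grip in the frame of long_tray between -0.087 and 0.087 m and y of tri_grip in the frame of long_tray between -0.029 and 0.029 m and z of tri_grip in the frame of long_tray between 0.044 and 0.052 m and angle between each of tri_grip, bar_grip, tin_center, disc_grip, jar_center's own z axis and vertical below 0.06 rad and linear speed of each of tri, bar, tin, disc, jar below 0.02 m/s and angular speed of each of tri, bar, tin, disc, jar below 0.2 rad/s and contact force between the fingers and tri below 0.1 N and x of bar_grip in the frame of long_tray between -0.093 and 0.093 m and y of bar_grip in the frame of long_tray between -0.035 and 0.035 m and z of bar_grip in the frame of long_tray between 0.044 and 0.052 m and contact force between the fingers and bar below 0.1 N and x of tin_center in the frame of long_tray between -0.082 and 0.082 m and y of tin_center in the frame of long_tray between -0.024 and 0.024 m and z of tin_center in the frame of long_tray between 0.028 and 0.036 m and contact force between the fingers and tin below 0.1 N and x of disc_grip in the frame of square_tray between -0.035 and 0.035 m and y of disc_grip in the frame of square_tray between -0.035 and 0.035 m and z of disc_grip in the frame of square_tray between 0.044 and 0.052 m and contact force between the fingers and disc below 0.1 N and x of jar_center in the frame of square_tray between -0.044 and 0.044 m and y of jar_center in the frame of square_tray between -0.044 and 0.044 m and z of jar_center in the frame of square_tray between 0.036 and 0.044 m and contact force between the fingers and jar below 0.1 N and distance of square_grip from where it was at the start of the episode below 0.025 m); the robot touches nothing.
It fails at once if a printing block is dropped or thrown: not touched by the fingers and moving faster than 0.8 m/s ((contact force between the fingers and tri below 0.05 N and linear speed of tri above 0.8 m/s) or (contact force between the fingers and bar below 0.05 N and linear speed of bar above 0.8 m/s) or (contact force between the fingers and disc below 0.05 N and linear speed of disc above 0.8 m/s)).
It fails at once if the ink tin or jar is dropped or thrown: not touched by the fingers and moving faster than 0.8 m/s ((contact force between the fingers and tin below 0.05 N and linear speed of tin above 0.8 m/s) or (contact force between the fingers and jar below 0.05 N and linear speed of jar above 0.8 m/s)).
It fails at once if the square block, which is in neither kit, is moved more than 25 mm (distance of square_grip from where it was at the start of the episode above 0.025 m).
It also fails if it takes over 128 s, if anything falls off the work surface, if the arm or the gripper's body presses on something with over 40 N, if the wrist force passes 120 N, or if a joint passes its speed limit or range.

## Robot

A 6-joint arm with a two-finger parallel gripper is mounted at the origin on the work surface. World frame = base frame: x ahead of the robot, y to its left, z up, the work surface at z = 0. Lengths are in m, angles in degrees, forces in N, time in s.
With the tool pointing down it reaches from about 0.4 to 0.825 m from the base axis. Payload 7 kg.
Tool frame: the origin (TCP) lies midway between the tips of the shut fingers; the grasp point (between the pads) lies 19 mm behind it; z points along the fingers, x is the direction in which the jaws open and shut, and the axes are right-handed (so a half turn about z gives the same grasp; the last joint's range is limited). The gripper opens to 88 mm and grips with 3 to 60 N. Pads are 19 mm wide; open, the fingers measure 130 mm over their backs; the gripper's body (78 mm by 193 mm) begins 47 mm behind the grasp point.
Start: joints at [-49.498, 20.546, 0.682, 0, -70.136, -16.507], TCP at [0.274, -0.617, 0.227] pointing down, gripper open.
Joint ranges: [-176.03, 176.03], [-82.01, 121.73], [-58.28, 71.71], [-173.87, 95.51], [-174.79, -0.11], [-173.66, 173.66]. Speed limits (degrees/s): [136.94, 136.94, 172.46, 180, 180, 180].

## Interface

Orientations are given as [roll, pitch, yaw] about the fixed x, y, z axes, in that order (R = Rz(yaw) Ry(pitch) Rx(roll)).
In Python, from plant import * gives the robot as it stands. The module is installed in compiled form; this text tells all that it offers.
- The arm moves only by the shell command python3 -m pendant 'ROWS' [OPENING]. ROWS is JSON, a list that holds one entry, the list of rows, each a list of 6 numbers: the shift along the world's x, y, z in mm, then the turn, a rotation vector about the world's x, y, z in degrees. A call has 1 to 10 rows; each row is the pose to reach, as a shift and turn from the pose commanded when the call began; what a row does not reach only later rows make up. A row lasts 1/8 s, in which the tool goes at most 62.5 mm and 10.7 degrees, less where a joint would pass 70% of its speed; a pose out of reach is approached as far as the arm can. A call with a gripper value outside its range is refused whole. OPENING is the closure, from -1 (fully open) to 1 (shut), set as the call begins (- or left out, the last holds). The fingers move at their own pace and stop on an object; the grip force is fixed at half the most. Time passes only in rows, so rows that repeat a pose let the fingers close. It gives the time, the measured TCP pose, the force and the opening at its end, in the units of the state.
- get_obs(): the state, without advancing time (a new reading comes with each control period).
- snapshot(name): name is "scene" or "top"; returns a dict with "pixels" (384x512x3 uint8, red, green, blue), "depth" (384x512 float32, m along the optical axis (not along the pixel's ray), 0 where there is no reading), "fx", "fy", "cx", "cy" (pixels), "dist" ([k1, k2, p1, p2, k3] as OpenCV has them; the pictures are not rectified), "pose" (4x4, takes a point from camera to world coordinates). Camera axes: x right, y down, z forward; pixel columns grow to the right and rows downward; lengths in m; the calibration is good to about 2 mm. A picture is of the moment at which its call begins.
- close_job(): hands the job in, once; it reports no verdict.
The state is a dict: "clock": time; "joint_pos": joint angles; "qvel": joint speeds; "tau": joint torques, N m; "tool_pos": TCP position; "orientation": TCP orientation; "force": force on the tool from outside, world axes, zero at the start; "moment": the same for the moment, N m; "opening": finger opening in m.
Only numpy, scipy, OpenCV 4.12 (cv2) and the standard library are available. Lean on these libraries where they do the work, as an engineer would, in place of code of your own. Each camera call takes 0.05 s, during which the arm holds its last target. There are 200 camera calls.

## Working session

There is one attempt and no reset: what is moved stays moved. The work goes in short steps, Python scripts to look and compute and a shell command to move; the robot and the scene stay as the last step left them, time stands still between calls to the robot, and variables do not carry over. Pictures are saved under pics/ and viewed, about 12 in all and at most 16, crops included, and the job is handed in when it is done.

```bash
mkdir -p pics
cat > h.py <<'E'
from plant import *
import numpy as np, cv2
def shot(name,fn=None):
    s=snapshot(name)
    if fn: cv2.imwrite('pics/'+fn,s['pixels'][:,:,::-1])
    return s
def cloud(s):
    K=np.array([[s['fx'],0,s['cx']],[0,s['fy'],s['cy']],[0,0,1]]);h,w=s['depth'].shape
    u,v=np.meshgrid(np.arange(w),np.arange(h))
    p=cv2.undistortPoints(np.stack([u,v],-1).reshape(-1,1,2).astype(float),K,np.array(s['dist'])).reshape(h,w,2)
    d=s['depth'];P=np.stack([p[...,0]*d,p[...,1]*d,d],-1)
    T=np.array(s['pose']);W=P@T[:3,:3].T+T[:3,3];W[d==0]=np.nan
    return W
E
python3 - <<'E'
from h import *
o=get_obs();print(o)
for n in('scene','top'):
    s=shot(n,n+'0.png');np.savez(n+'0.npz',W=cloud(s),pix=s['pixels']);print(np.round(s['pose'],3).tolist(),s['fx'])
E
```

```text
{'clock': 0.0, 'joint_pos': array([-4.95001728e+01,  2.05895162e+01,  6.31700929e-01, -1.94456409e-02,
       -7.01368556e+01, -1.65072377e+01]), 'qvel': array([-0.04395198,  0.03435182, -0.01276816, -0.01064279,  0.02889271,
        0.00518663]), 'tau': array([-6.11195610e-04, -5.82718277e+01,  2.93061090e+01,  6.99742377e+00,
        7.02840698e-03, -1.75933474e-04]), 'tool_pos': array([ 0.27422661, -0.616223  ,  0.22563074]), 'orientation': array([-1.79990625e+02, -9.59632568e-02,  1.13985959e+02]), 'force': array([-0.65219626,  0.17917717, -0.6676177 ]), 'moment': array([ 0.05417899, -0.01154943, -0.02729611]), 'opening': 0.08778277281831352}
[[-0.173, 0.781, -0.6, 1.219], [0.985, 0.134, -0.109, 0.11], [-0.005, -0.61, -0.792, 0.945], [0.0, 0.0, 0.0, 1.0]] 361.64565502603887
[[-0.008, -0.981, 0.195, 0.326], [-1.0, 0.006, -0.011, 0.019], [0.01, -0.195, -0.981, 1.043], [0.0, 0.0, 0.0, 1.0]] 383.9845344476899
```

View pics/top0.png

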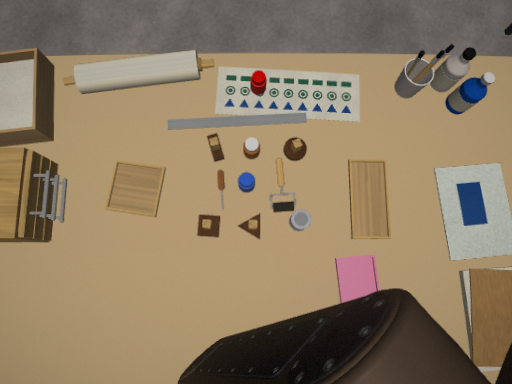

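View pics/scene0.png

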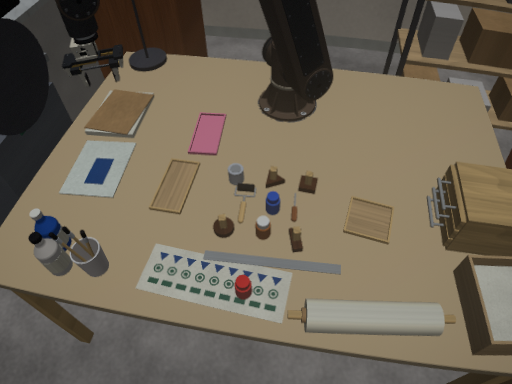

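The top view shows the stock: square block (209,225), tri (252,226), tin (300,220), bar (215,147), jar (252,147), disc (295,149). It also shows the blue look-alike jar (247,182), the long tray (369,199) and the square tray (137,189). Next I measure them from the cloud.

```bash
cat > meas.py <<'E'
from h import *
def seg(W,m): return W[m]
def run(tag=''):
    C={}
    for n in('scene','top'):
        d=np.load(n+tag+'.npz');W=d['W'];hsv=cv2.cvtColor(d['pix'],cv2.COLOR_RGB2HSV)
        C[n]=(W,hsv)
    return C
if __name__=='__main__':
    C=run('0');W=C['top'][0]
    t=[]
    ctr={'square':(209,225),'tri':(252,226),'tin':(300,220),'bar':(215,147),'jar':(252,147),'disc':(295,149),'blue':(247,182)}
    for k,(u,v) in ctr.items():
        c=np.nanmedian(W[v-2:v+3,u-2:u+3].reshape(-1,3),0)
        for n in C:
            X=C[n][0].reshape(-1,3)
            near=np.hypot(*(X[:,:2]-c[:2]).T)<0.05
            Q=X[near]; top=Q[Q[:,2]>np.nanpercentile(Q[:,2],98)-.006]
            base=Q[(Q[:,2]>.013)&(Q[:,2]<.026)]
            f=lambda q:[np.round(x,4) for x in (cv2.minAreaRect((q[:,:2]*1000).astype(np.float32)))] if len(q)>3 else None
            print(k,n,'top',len(top),np.round(top.mean(0),4),f(top),'base',len(base),f(base))
    for k,(u0,u1,v0,v1) in {'long':(335,402,145,250),'sq':(98,176,152,226)}.items():
        X=W[v0:v1,u0:u1].reshape(-1,3); r=X[(X[:,2]>.0085)&(X[:,2]<.02)]
        print(k,len(r),cv2.minAreaRect((r[:,:2]*1000).astype(np.float32)), np.nanpercentile(X[:,2],[5,25,50,75,95]).round(4))
        c=X[(X[:,2]>.0085)&(X[:,2]<.02)].mean(0)
        Y=C['scene'][0].reshape(-1,3);Y=Y[(np.abs(Y[:,:2]-c[:2])<.16).all(1)]
        r=Y[(Y[:,2]>.0085)&(Y[:,2]<.02)]
        print('  scene',len(r),cv2.minAreaRect((r[:,:2]*1000).astype(np.float32)),np.nanpercentile(Y[:,2],[5,25,50,75,95]).round(4))
E
python3 meas.py
python3 - <<'E'
import cv2
a=cv2.imread('pics/top0.png');a=a[120:255,90:410];cv2.imwrite('pics/c0.png',cv2.resize(a,None,fx=2.5,fy=2.5,interpolation=cv2.INTER_CUBIC))
E
```

```text
square scene top 41 [0.4335 0.1243 0.0682] [array([432.7987, 124.294 ]), array([21.0797, 23.0796]), np.float64(81.8364)] base 170 [array([433.9607, 125.5423]), array([53.5708, 61.5367]), np.float64(87.6474)]
square top top 69 [0.4321 0.1277 0.0661] [array([431.848 , 128.0573]), array([20.9289, 18.3753]), np.float64(89.6819)] base 336 [array([432.3364, 128.1436]), array([56.0717, 53.3801]), np.float64(85.4893)]
tri scene top 42 [0.4319 0.0088 0.0671] [array([428.359 ,   8.7644]), array([20.7442, 26.1997]), np.float64(87.8054)] base 119 [array([434.3457,  18.9884]), array([59.567 , 59.3807]), np.float64(89.4177)]
tri top top 80 [0.4297 0.0104 0.0658] [array([429.8306,  10.4827]), array([20.4953, 21.0071]), np.float64(89.6925)] base 205 [array([430.9831,  19.4467]), array([56.0976, 61.6984]), np.float64(89.2882)]
tin scene top 148 [ 0.4441 -0.1155  0.0586] [array([ 443.6589, -115.9949]), array([51.4615, 49.6415]), np.float64(12.302)] base 47 [array([ 468.9576, -108.2192]), array([37.7809, 56.233 ]), np.float64(7.9977)]
tin top top 296 [ 0.443  -0.1144  0.0562] [array([ 443.0618, -115.22
[... 1689 characters left out ...]
] base 15 [array([531.0787,  25.0234]), array([18.2661, 43.7332]), np.float64(4.0185)]
long 559 ((505.3049621582031, -312.70513916015625), (106.65361785888672, 221.3596954345703), 89.14170837402344) [-0.0029 -0.0006  0.0014  0.004   0.011 ]
  scene 509 ((478.7019958496094, -296.4573974609375), (280.37945556640625, 235.35374450683594), 15.927059173583984) [-0.0013  0.001   0.0027  0.0055  0.5805]
sq 501 ((538.0155029296875, 331.3993225097656), (143.002197265625, 138.9342803955078), 81.4273681640625) [-0.0021  0.0003  0.0022  0.0049  0.0116]
  scene 494 ((512.4588623046875, 313.8319091796875), (181.31512451171875, 188.2835693359375), 81.28315734863281) [-0.001   0.001   0.0024  0.0044  0.0092]
```

View pics/c0.png

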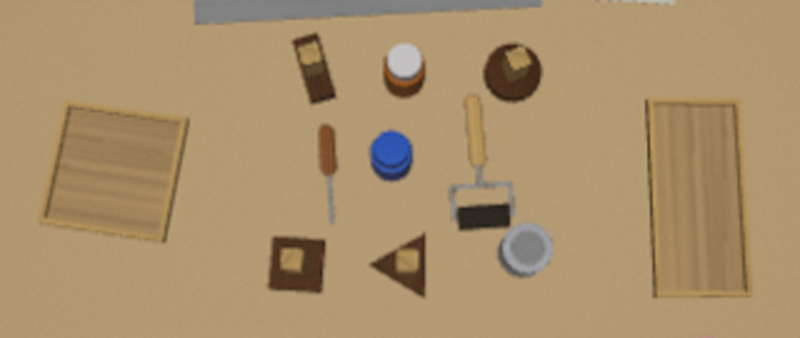

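The crop confirms which part is which. The tri's corner points to +y, the bar's long axis lies about 17° from world x, and the roller is just up-left of the tin. I'll rectify the trays at rim height from both cameras to read their poses.

Run:
```python
from h import *
tiles=[]
for n in('top','scene'):
    s=shot(n);K=np.array([[s['fx'],0,s['cx']],[0,s['fy'],s['cy']],[0,0,1]]);T=np.linalg.inv(s['pose'])
    row=[]
    for (cx,cy,R) in((.505,-.313,.13),(.538,.331,.13)):
        N=260
        X=cx+R-np.arange(N)*2*R/N; Y=cy+R-np.arange(N)*2*R/N
        P=np.stack([np.repeat(X,N),np.tile(Y,N),np.full(N*N,.012)],1)
        uv,_=cv2.projectPoints(P,cv2.Rodrigues(T[:3,:3])[0],T[:3,3],K,np.array(s['dist']))
        uv=uv.reshape(N,N,2).astype(np.float32)
        im=cv2.remap(s['pixels'],uv[...,0],uv[...,1],cv2.INTER_CUBIC)[:,:,::-1].copy()
        np.save(f'ortho_{n}_{int(cy>0)}.npy',im)
        row.append(im)
    tiles.append(np.hstack(row))
im=np.vstack(tiles);im=np.clip((im.astype(float)-60)*1.5,0,255).astype(np.uint8)
cv2.imwrite('pics/ortho.png',im)
```

```text
(no output)
```

View pics/ortho.png

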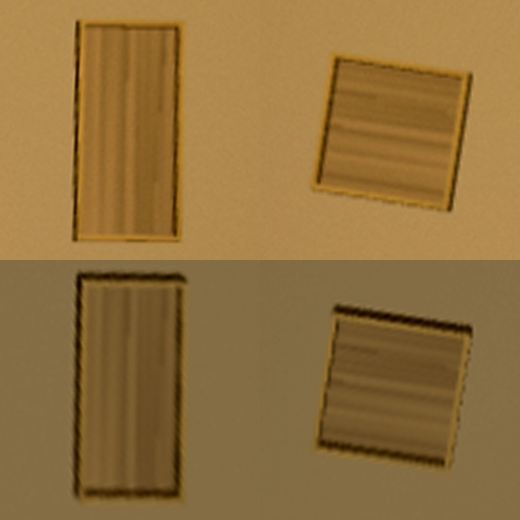

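From the rectified tiles, the long tray centre is (0.5045, -0.3135) with yaw about -1°. The square tray centre is (0.5375, 0.329) with yaw about -8.2°. Both cameras agree to within 2 mm. First move: to above the tri block.

```bash
python3 -m pendant '[[[10,30,0,0,0,-4],[25,85,0,0,0,-10],[40,140,0,0,0,-16],[53,195,0,0,0,-24],[67,250,0,0,0,-24],[80,305,0,0,0,-24],[93,360,0,0,0,-24],[106,415,0,0,0,-24],[120,470,0,0,0,-24],[132,525,0,0,0,-24]]]' -0.14; python3 -m pendant '[[[14,55,0,0,0,0],[22,90,0,0,0,0],[25,102,0,0,0,0],[25,102,-60,0,0,0],[25,102,-100,0,0,0],[25,102,-100,0,0,0],[25,102,-100,0,0,0]]]'; python3 -c "
from plant import *
o=get_obs();print(o['joint_pos'],o['tool_pos'],o['orientation'],o['opening'])"
```

```text
clock: 1.45
tool_pos: [0.4066, -0.0898, 0.2269]
orientation: [179.9, -0.0, 90.0]
force: [1.2, -0.4, -0.2]
opening: 0.0496
clock: 2.33
tool_pos: [0.4325, 0.0103, 0.128]
orientation: [179.9, -0.0, 90.0]
force: [0.6, 0.9, 1.1]
opening: 0.0498
[ 2.77149945e+01  2.70725370e+00 -3.66191887e+01  4.89840377e-02
 -5.05988816e+01 -1.17751547e+02] [0.43247415 0.01025978 0.1280139 ] [ 1.79916279e+02 -1.23419351e-03  8.99945162e+01] 0.04977993439349954
```

```bash
python3 -m pendant '[[[-1,0,-40,0,0,0],[-1,0,-75,0,0,0],[-1,0,-92,0,0,0],[-1,0,-98,0,0,0],[-1,0,-98,0,0,0]]]'; python3 -m pendant '[[[0,0,0,0,0,0],[0,0,0,0,0,0],[0,0,0,0,0,0],[0,0,0,0,0,0],[0,0,0,0,0,0]]]' 1;  python3 -m pendant '[[[0,0,10,0,0,0],[0,0,30,0,0,0],[0,0,60,0,0,0],[0,0,90,0,0,0],[0,0,110,0,0,0],[0,0,115,0,0,0],[0,0,115,0,0,0]]]'
python3 - <<'E'
from h import *
s=shot('scene');im=s['pixels'][:,:,::-1][100:300,130:400];cv2.imwrite('pics/p1.png',cv2.resize(im,None,fx=2.5,fy=2.5))
E
```

```text
clock: 2.95
tool_pos: [0.4315, 0.0107, 0.0296]
orientation: [179.9, -0.0, 90.0]
force: [-0.4, -0.3, -0.2]
opening: 0.0497
clock: 3.58
tool_pos: [0.4307, 0.0103, 0.0289]
orientation: [180.0, 0.0, 90.0]
force: [-0.5, -0.8, 5.5]
opening: 0.0218
clock: 4.45
tool_pos: [0.4301, 0.0103, 0.1434]
orientation: [-180.0, -0.0, 90.0]
force: [0.1, -0.2, -1.7]
opening: 0.0217
```

View pics/p1.png

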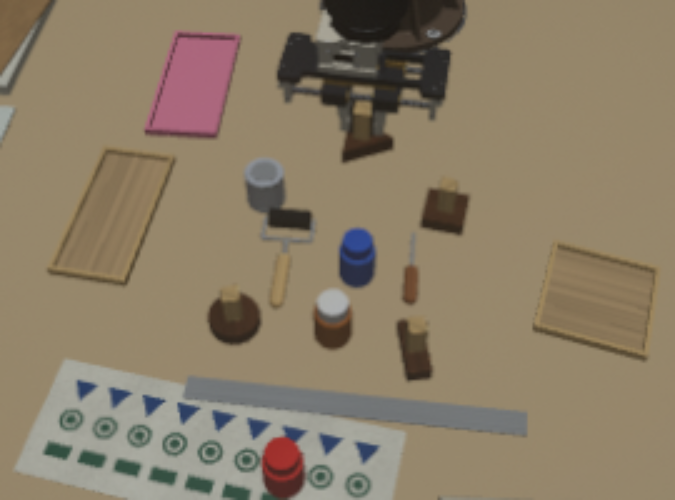

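Tri is held level. I'm carrying it to the long tray, local (4, -10).

```bash
python3 -m pendant '[[[5,-20,0,0,0,0],[14,-60,0,0,0,0],[25,-110,0,0,0,0],[37,-160,0,0,0,0],[48,-210,0,0,0,0],[60,-260,0,0,0,0],[70,-305,0,0,0,0],[76,-328,0,0,0,0],[77,-334,0,0,0,0],[77,-334,0,0,0,0]]]'; python3 -m pendant '[[[0,0,-25,0,0,0],[0,0,-60,0,0,0],[0,0,-90,0,0,0],[0,0,-102,0,0,0],[0,0,-107,0,0,0],[0,0,-109,0,0,0],[0,0,-110,0,0,0],[0,0,-110,0,0,0]]]'
```

```text
clock: 5.75
tool_pos: [0.5068, -0.3234, 0.1423]
orientation: [-179.9, -0.0, 90.0]
force: [0.0, 0.0, -2.5]
opening: 0.0221
clock: 6.75
tool_pos: [0.5078, -0.3238, 0.0342]
orientation: [179.9, 0.0, 90.0]
force: [-0.3, -0.4, -2.3]
opening: 0.0215
```

```bash
python3 -m pendant '[[[0,0,-1,0,0,0],[0,0,-1,0,0,0]]]'; python3 -m pendant '[[[0,0,0,0,0,0],[0,0,0,0,0,0],[0,0,0,0,0,0]]]' -0.14;  python3 -m pendant '[[[0,0,10,0,0,0],[0,0,40,0,0,0],[0,0,80,0,0,0],[0,0,110,0,0,0],[0,0,110,0,0,0]]]' -
```

```text
clock: 7.0
tool_pos: [0.5078, -0.3238, 0.033]
orientation: [180.0, 0.0, 90.0]
force: [-0.1, 0.6, 0.6]
opening: 0.0223
clock: 7.38
tool_pos: [0.5075, -0.3237, 0.0326]
orientation: [180.0, 0.0, 90.0]
force: [0.1, -0.9, -0.5]
opening: 0.0461
clock: 8.0
tool_pos: [0.5092, -0.3243, 0.1463]
orientation: [179.7, 0.1, 90.0]
force: [1.1, 0.2, 0.2]
opening: 0.05
```

```bash
python3 -m pendant '[[[-10,30,0,0,0,9],[-24,75,0,0,0,18],[-38,120,0,0,0,27],[-51,165,0,0,0,36],[-61,197,0,0,0,45],[-64,207,0,0,0,49],[-64,208,0,0,0,49],[-64,208,0,0,0,49]]]' -1; python3 -m pendant '[[[0,0,-35,0,0,0],[0,0,-75,0,0,0],[0,0,-100,0,0,0],[0,0,-112,0,0,0],[0,0,-115,0,0,0],[0,0,-115,0,0,0]]]';  python3 -m pendant '[[[0,0,0,0,0,0],[0,0,0,0,0,0],[0,0,0,0,0,0],[0,0,0,0,0,0],[0,0,0,0,0,0]]]' 1
```

```text
clock: 9.0
tool_pos: [0.4435, -0.1159, 0.1425]
orientation: [-180.0, -0.0, 138.9]
force: [-0.1, -0.3, 0.9]
opening: 0.0877
clock: 9.75
tool_pos: [0.444, -0.1158, 0.0281]
orientation: [180.0, 0.0, 139.0]
force: [0.2, 0.3, -0.6]
opening: 0.0876
clock: 10.38
tool_pos: [0.4438, -0.1156, 0.0278]
orientation: [180.0, 0.0, 139.0]
force: [1.5, -0.1, 1.7]
opening: 0.0517
```

```bash
python3 -m pendant '[[[0,0,15,0,0,0],[0,0,45,0,0,0],[0,0,80,0,0,0],[0,0,105,0,0,0],[0,0,110,0,0,0]]]'; python3 -m pendant '[[[-2,-20,0,0,0,-7],[-4,-55,0,0,0,-15],[-7,-95,0,0,0,-24],[-9,-135,0,0,0,-33],[-12,-170,0,0,0,-42],[-13,-190,0,0,0,-48],[-13,-196,0,0,0,-49],[-13,-196,0,0,0,-49]]]';  python3 -m pendant '[[[0,0,-25,0,0,0],[0,0,-60,0,0,0],[0,0,-88,0,0,0],[0,0,-98,0,0,0],[0,0,-103,0,0,0],[0,0,-105,0,0,0],[0,0,-105,0,0,0],[0,0,-105,0,0,0]]]'
```

```text
clock: 11.0
tool_pos: [0.444, -0.1155, 0.1387]
orientation: [179.9, 0.1, 139.0]
force: [-0.1, -0.1, -3.0]
opening: 0.0511
clock: 12.0
tool_pos: [0.4299, -0.3114, 0.1365]
orientation: [-179.9, -0.0, 90.0]
force: [-0.4, 0.1, -1.7]
opening: 0.0516
clock: 13.0
tool_pos: [0.4308, -0.3118, 0.0332]
orientation: [179.9, 0.0, 90.0]
force: [-1.1, -0.3, -2.1]
opening: 0.0511
```

```bash
python3 -m pendant '[[[0,0,-1,0,0,0],[0,0,-1,0,0,0]]]'; python3 -m pendant '[[[0,0,0,0,0,0],[0,0,0,0,0,0],[0,0,0,0,0,0],[0,0,0,0,0,0]]]' -1;  python3 -m pendant '[[[0,0,10,0,0,0],[0,0,40,0,0,0],[0,0,80,0,0,0],[0,0,110,0,0,0],[0,0,110,0,0,0]]]'; python3 -m pendant '[[[10,20,0,0,0,10],[30,55,0,0,0,20],[52,100,0,0,0,30],[75,145,0,0,0,40],[98,190,0,0,0,50],[121,235,0,0,0,60],[144,280,0,0,0,70],[167,325,0,0,0,80],[190,365,0,0,0,90],[208,400,0,0,0,100]]]' -0.14;  python3 -m pendant '[[[10,19,0,0,0,7],[13,23,0,0,0,7],[13,23,-40,0,0,7],[13,23,-40,0,0,7]]]'
```

```text
clock: 13.25
tool_pos: [0.4307, -0.3118, 0.0318]
orientation: [180.0, 0.0, 90.0]
force: [0.4, 0.7, -1.0]
opening: 0.0514
clock: 13.75
tool_pos: [0.4305, -0.3117, 0.0315]
orientation: [-180.0, -0.0, 90.0]
force: [-0.1, -0.4, -0.3]
opening: 0.0846
clock: 14.38
tool_pos: [0.4321, -0.3123, 0.1449]
orientation: [179.7, 0.1, 90.0]
force: [0.6, -0.2, 0.2]
opening: 0.0878
clock: 15.62
tool_pos: [0.6388, 0.0899, 0.141]
orientation: [-180.0, -0.1, -169.6]
force: [0.5, -0.2, 0.4]
opening: 0.0496
clock: 16.12
tool_pos: [0.6487, 0.1099, 0.0985]
orientation: [-180.0, -0.4, -163.2]
force: [0.2, -0.3, -0.1]
opening: 0.05
```

```bash
python3 -m pendant '[[[0,0,-40,0,0,0],[0,0,-62,0,0,0],[0,0,-70,0,0,0],[0,0,-73,0,0,0],[0,0,-73,0,0,0]]]'
```

```text
clock: 16.75
tool_pos: [0.6521, 0.1114, 0.0297]
orientation: [-180.0, 0.1, -163.0]
force: [-0.5, -0.2, 1.5]
opening: 0.0501
```

```bash
python3 -m pendant '[[[0,0,0,0,0,0],[0,0,0,0,0,0],[0,0,0,0,0,0],[0,0,0,0,0,0],[0,0,0,0,0,0]]]' 1;  python3 -m pendant '[[[0,0,15,0,0,0],[0,0,40,0,0,0],[0,0,75,0,0,0],[0,0,105,0,0,0],[0,0,115,0,0,0]]]'; python3 -m pendant '[[[-3,-18,0,0,0,5],[-9,-55,0,0,0,13],[-17,-100,0,0,0,22],[-25,-147,0,0,0,31],[-33,-195,0,0,0,40],[-41,-243,0,0,0,49],[-49,-291,0,0,0,58],[-57,-339,0,0,0,66],[-64,-383,0,0,0,71],[-69,-413,0,0,0,72]]]';  python3 -m pendant '[[[-2,-11,0,0,0,0],[-2,-13,0,0,0,0],[-2,-13,0,0,0,0],[-2,-13,-30,0,0,0],[-2,-13,-65,0,0,0],[-2,-13,-95,0,0,0],[-2,-13,-106,0,0,0],[-2,-13,-109,0,0,0],[-2,-13,-110,0,0,0],[-2,-13,-110,0,0,0]]]'
```

```text
clock: 17.38
tool_pos: [0.6517, 0.1115, 0.0288]
orientation: [-180.0, 0.0, -163.0]
force: [-0.3, 1.1, 2.8]
opening: 0.0217
clock: 18.0
tool_pos: [0.6524, 0.1117, 0.1464]
orientation: [180.0, 0.2, -163.0]
force: [0.3, 0.8, -1.6]
opening: 0.0224
clock: 19.25
tool_pos: [0.5812, -0.3033, 0.1426]
orientation: [179.9, 0.0, -91.0]
force: [0.5, -0.1, -2.2]
opening: 0.0217
clock: 20.5
tool_pos: [0.5812, -0.3148, 0.0347]
orientation: [-179.9, -0.0, -91.0]
force: [0.0, -0.2, -2.0]
opening: 0.0217
```

Run:
```python
from h import *
s=shot('scene');im=s['pixels'][:,:,::-1][130:260,130:260];cv2.imwrite('pics/p2.png',cv2.resize(im,None,fx=4,fy=4,interpolation=cv2.INTER_CUBIC))
```

```text
(no output)
```

View pics/p2.png

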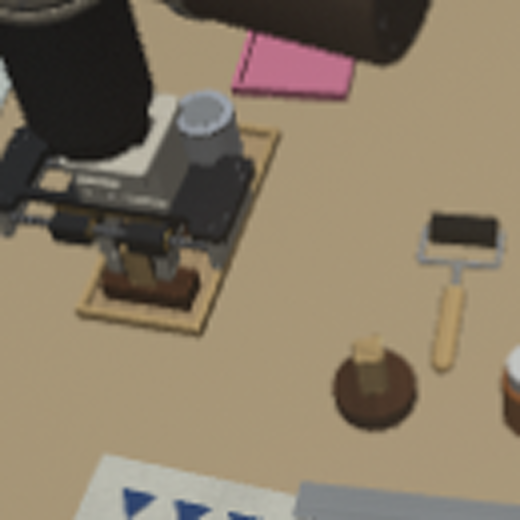

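The bar sits crosswise inside the tray. I'll release it and go to the jar.

```bash
python3 -m pendant '[[[0,0,-1,0,0,0],[0,0,-1,0,0,0]]]'; python3 -m pendant '[[[0,0,0,0,0,0],[0,0,0,0,0,0],[0,0,0,0,0,0]]]' -0.14;  python3 -m pendant '[[[0,0,10,0,0,0],[0,0,40,0,0,0],[0,0,80,0,0,0],[0,0,110,0,0,0],[0,0,110,0,0,0]]]'; python3 -m pendant '[[[4,20,0,0,0,0],[12,65,0,0,0,0],[21,112,0,0,0,0],[30,160,0,0,0,0],[39,208,0,0,0,0],[48,256,0,0,0,0],[56,300,0,0,0,0],[60,322,0,0,0,0],[61,326,0,0,0,0],[61,326,0,0,0,0]]]' -1;  python3 -m pendant '[[[0,0,-40,0,0,0],[0,0,-80,0,0,0],[0,0,-108,0,0,0],[0,0,-118,0,0,0],[0,0,-120,0,0,0],[0,0,-120,0,0,0]]]'
```

```text
clock: 20.8
tool_pos: [0.5806, -0.3147, 0.0328]
orientation: [-180.0, -0.0, -91.0]
force: [-0.5, 0.4, 0.3]
opening: 0.0221
clock: 21.18
tool_pos: [0.5806, -0.3147, 0.0327]
orientation: [-180.0, -0.0, -91.0]
force: [0.6, 0.1, -0.0]
opening: 0.0461
clock: 21.8
tool_pos: [0.5823, -0.3153, 0.1466]
orientation: [-179.7, -0.1, -91.0]
force: [-0.1, -0.3, 0.0]
opening: 0.0498
clock: 23.05
tool_pos: [0.6411, 0.0112, 0.1421]
orientation: [179.9, -0.0, -91.0]
force: [-0.4, -0.4, -0.4]
opening: 0.088
clock: 23.8
tool_pos: [0.6422, 0.0112, 0.0237]
orientation: [-179.9, 0.0, -91.0]
force: [-0.4, 0.2, 0.3]
opening: 0.0876
```

```bash
python3 -m pendant '[[[0,0,0,0,0,0],[0,0,0,0,0,0],[0,0,0,0,0,0],[0,0,0,0,0,0],[0,0,0,0,0,0]]]' 1;  python3 -m pendant '[[[0,0,15,0,0,0],[0,0,40,0,0,0],[0,0,75,0,0,0],[0,0,105,0,0,0],[0,0,115,0,0,0]]]'; python3 -m pendant '[[[-4,20,0,0,0,0],[-12,65,0,0,0,0],[-21,112,0,0,0,0],[-30,160,0,0,0,0],[-39,208,0,0,0,0],[-48,256,0,0,0,0],[-55,300,0,0,0,0],[-61,335,0,0,0,0],[-63,348,0,0,0,0],[-63,348,0,0,0,0]]]'; python3 -m pendant '[[[0,0,-30,0,0,0],[0,0,-65,0,0,0],[0,0,-95,0,0,0],[0,0,-106,0,0,0],[0,0,-109,0,0,0],[0,0,-110,0,0,0],[0,0,-110,0,0,0]]]'
```

```text
clock: 24.42
tool_pos: [0.6415, 0.0112, 0.0226]
orientation: [180.0, -0.0, -91.0]
force: [-0.7, -0.8, 1.9]
opening: 0.0452
clock: 25.05
tool_pos: [0.6426, 0.0116, 0.1405]
orientation: [-179.8, 0.1, -91.0]
force: [0.3, 0.3, -1.7]
opening: 0.0454
clock: 26.3
tool_pos: [0.5774, 0.3599, 0.1363]
orientation: [179.9, -0.1, -90.9]
force: [0.1, -0.3, -1.8]
opening: 0.0455
clock: 27.18
tool_pos: [0.579, 0.3598, 0.0287]
orientation: [-179.9, 0.1, -91.0]
force: [0.3, -0.5, -1.2]
opening: 0.0454
```

```bash
python3 -m pendant '[[[0,0,-1,0,0,0],[0,0,-1.5,0,0,0],[0,0,-1.5,0,0,0]]]'; python3 -m pendant '[[[0,0,0,0,0,0],[0,0,0,0,0,0],[0,0,0,0,0,0],[0,0,0,0,0,0]]]' -0.6;  python3 -m pendant '[[[0,0,10,0,0,0],[0,0,40,0,0,0],[0,0,80,0,0,0],[0,0,110,0,0,0],[0,0,117,0,0,0],[0,0,117,0,0,0]]]'; python3 -m pendant '[[[3,-20,0,0,0,-8],[9,-65,0,0,0,-16],[16,-115,0,0,0,-24],[23,-165,0,0,0,-32],[30,-215,0,0,0,-40],[37,-265,0,0,0,-48],[45,-315,0,0,0,-56],[52,-365,0,0,0,-64],[59,-415,0,0,0,-67],[65,-455,0,0,0,-67]]]' -0.14;  python3 -m pendant '[[[2,-14,0,0,0,0],[2,-15,0,0,0,0],[2,-15,-40,0,0,0],[2,-15,-80,0,0,0],[2,-15,-104,0,0,0],[2,-15,-111,0,0,0],[2,-15,-113,0,0,0],[2,-15,-113,0,0,0]]]'
```

```text
clock: 27.55
tool_pos: [0.5786, 0.3596, 0.0267]
orientation: [-180.0, 0.0, -91.0]
force: [-2.1, 0.4, 3.6]
opening: 0.0456
clock: 28.05
tool_pos: [0.5785, 0.3593, 0.026]
orientation: [180.0, -0.0, -91.0]
force: [-0.2, -0.0, -0.2]
opening: 0.0696
clock: 28.8
tool_pos: [0.5785, 0.3594, 0.1437]
orientation: [-180.0, 0.1, -91.0]
force: [-0.4, 0.5, -0.3]
opening: 0.07
clock: 30.05
tool_pos: [0.6426, -0.0976, 0.1414]
orientation: [180.0, -0.1, -158.1]
force: [0.8, -0.2, -0.2]
opening: 0.0498
clock: 31.05
tool_pos: [0.6462, -0.1102, 0.0311]
orientation: [-180.0, 0.1, -158.0]
force: [-0.4, -0.1, 0.4]
opening: 0.05
```

```bash
python3 -m pendant '[[[0,0,0,0,0,0],[0,0,0,0,0,0],[0,0,0,0,0,0],[0,0,0,0,0,0],[0,0,0,0,0,0]]]' 1;  python3 -m pendant '[[[0,0,15,0,0,0],[0,0,40,0,0,0],[0,0,75,0,0,0],[0,0,105,0,0,0],[0,0,115,0,0,0]]]'; python3 -m pendant '[[[-6,18,0,0,0,-5],[-18,55,0,0,0,-13],[-33,100,0,0,0,-21],[-48,145,0,0,0,-29],[-63,190,0,0,0,-37],[-78,235,0,0,0,-45],[-93,280,0,0,0,-53],[-108,325,0,0,0,-60],[-123,370,0,0,0,-66],[-134,402,0,0,0,-68]]]'; python3 -m pendant '[[[-4,12,0,0,0,0],[-5,14,0,0,0,0],[-5,14,0,0,0,0],[-5,14,-30,0,0,0],[-5,14,-65,0,0,0],[-5,14,-95,0,0,0],[-5,14,-106,0,0,0],[-5,14,-109,0,0,0],[-5,14,-110,0,0,0],[-5,14,-110,0,0,0]]]'
```

```text
clock: 31.68
tool_pos: [0.6456, -0.1107, 0.0303]
orientation: [-180.0, 0.0, -158.0]
force: [-0.4, -0.1, 3.0]
opening: 0.0217
clock: 32.3
tool_pos: [0.6465, -0.1106, 0.1478]
orientation: [-179.9, 0.2, -158.0]
force: [0.1, 0.3, -2.1]
opening: 0.0216
clock: 33.55
tool_pos: [0.5102, 0.2928, 0.1443]
orientation: [-179.9, -0.0, 133.9]
force: [0.7, -0.4, -2.1]
opening: 0.0215
clock: 34.8
tool_pos: [0.5089, 0.3063, 0.0381]
orientation: [179.7, 0.0, 134.0]
force: [0.2, 0.3, 11.3]
opening: 0.022
```

Run:
```python
from h import *
s=shot('scene');im=s['pixels'][:,:,::-1][150:270,310:430];cv2.imwrite('pics/p3.png',cv2.resize(im,None,fx=4,fy=4,interpolation=cv2.INTER_CUBIC))
```

```text
(no output)
```

View pics/p3.png

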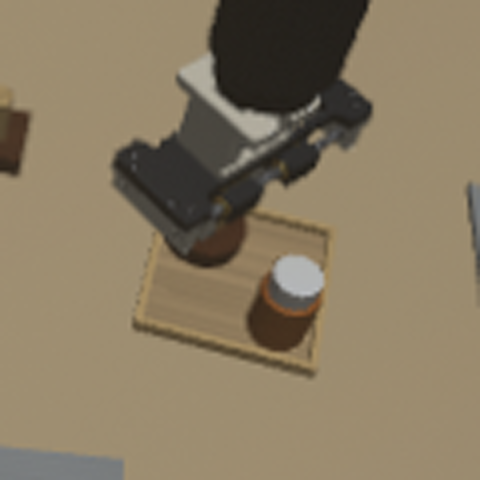

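The upward force of 11 N at 3 mm above floor height means the disc base is on the near rim. I'll lift 12 mm, shift inward and look at it before setting down.

```bash
python3 -m pendant '[[[0,0,6,0,0,0],[0,0,12,0,0,0],[4,2,12,0,0,0],[8,4,12,0,0,0],[8,4,12,0,0,0]]]'
python3 - <<'E'
from h import *
for n in ('scene','top'):
    s=shot(n);W=cloud(s);hsv=cv2.cvtColor(s['pixels'],cv2.COLOR_RGB2HSV)
    m=(np.hypot(W[...,0]-.515,W[...,1]-.31)<.045)&(W[...,2]>.025)&(W[...,2]<.05)&(hsv[...,1]>110)
    P=W[m];print(n,len(P))
    if len(P)>10: print(P.min(0).round(3),P.max(0).round(3),cv2.minEnclosingCircle((P[:,:2]*1000).astype(np.float32)),np.linalg.lstsq(np.c_[P[:,:2],np.ones(len(P))],P[:,2],rcond=None)[0])
    Q=(np.hypot(W[...,0]-.5785,W[...,1]-.3595)<.05)&(W[...,2]>.064)&(W[...,2]<.085)
    print('jar',W[Q].mean(0),Q.sum())
    if n=='scene': im=s['pixels'][:,:,::-1][150:270,310:430];cv2.imwrite('pics/p4.png',cv2.resize(im,None,fx=4,fy=4,interpolation=cv2.INTER_CUBIC))
E
```

```text
clock: 35.48
tool_pos: [0.5147, 0.3094, 0.0466]
orientation: [-180.0, 0.0, 134.0]
force: [-0.9, -0.1, -2.2]
opening: 0.0218
scene 77
[0.505 0.296 0.029] [0.541 0.334 0.043] ((522.2105102539062, 314.553955078125), 25.181007385253906) [-0.17450486 -0.12329601  0.1684067 ]
jar [0.58238675 0.35736943 0.075735  ] 143
top 202
[0.478 0.273 0.025] [0.523 0.323 0.05 ] ((502.864990234375, 299.4605712890625), 29.880752563476562) [ 0.09840008  0.09792673 -0.03888595]
jar [nan nan nan] 0<stdin>:8: RuntimeWarning: Mean of empty slice.
  ret = um.true_divide(
```

View pics/p4.png

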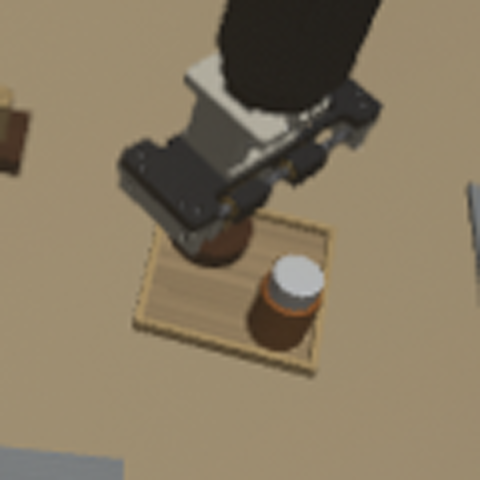

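The picture shows the disc base still close to the near corner, so it is sitting about 4 mm toward the corner in the grip. I'll move in another (5, 6) mm and set it down.

```bash
python3 -m pendant '[[[3,3,0,0,0,0],[5,6,0,0,0,0],[5,6,-5,0,0,0],[5,6,-9,0,0,0],[5,6,-11,0,0,0],[5,6,-12,0,0,0],[5,6,-12,0,0,0]]]'; python3 -m pendant '[[[0,0,-0.5,0,0,0],[0,0,-0.5,0,0,0]]]'
```

```text
clock: 36.45
tool_pos: [0.5192, 0.3151, 0.0359]
orientation: [-180.0, 0.0, 134.0]
force: [-4.6, -1.5, 7.8]
opening: 0.0215
clock: 36.7
tool_pos: [0.5192, 0.315, 0.0359]
orientation: [-180.0, 0.0, 134.0]
force: [-6.2, -3.4, 11.1]
opening: 0.022
```

```bash
python3 -m pendant '[[[0,0,-0.5,0,0,0],[0,0,-1,0,0,0],[0,0,-1.5,0,0,0],[0,0,-1.5,0,0,0]]]';python3 - <<'E'
from h import *
s=shot('scene');im=s['pixels'][:,:,::-1][170:250,330:410];cv2.imwrite('pics/p5.png',cv2.resize(im,None,fx=6,fy=6,interpolation=cv2.INTER_CUBIC))
E
```

```text
clock: 37.2
tool_pos: [0.5192, 0.315, 0.0357]
orientation: [180.0, 0.0, 134.1]
force: [-9.5, -4.5, 23.5]
opening: 0.0216
```

View pics/p5.png

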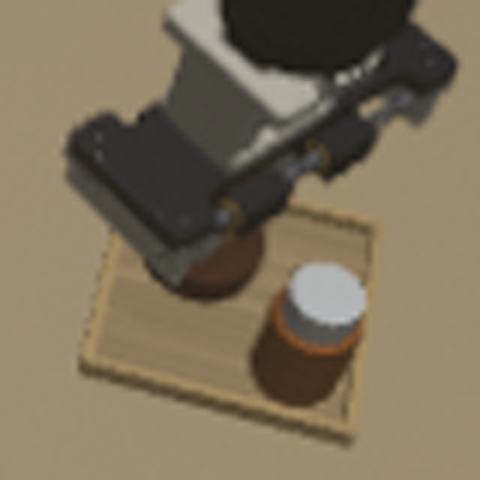

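```bash
python3 -m pendant '[[[0,0,1,0,0,0],[0,0,2,0,0,0],[0,0,2,0,0,0]]]';python3 -m pendant '[[[0,0,0,0,0,0],[0,0,0,0,0,0],[0,0,0,0,0,0]]]' -0.14;  python3 -m pendant '[[[0,0,10,0,0,0],[0,0,40,0,0,0],[0,0,80,0,0,0],[0,0,110,0,0,0],[0,0,115,0,0,0],[-30,-40,115,0,0,0],[-50,-90,115,0,0,0],[-70,-140,115,0,0,0],[-70,-190,115,0,0,0],[-70,-230,115,0,0,0]]]'
python3 - <<'E'
from h import *
a=[]
for n in ('scene','top'):
    s=shot(n);W=cloud(s);np.savez(n+'1.npz',W=W,pix=s['pixels']);b=s['pixels'][:,:,::-1]
    for r in ([(150,300),(110,270),(310,430)] if 0 else []):pass
    a.append(b)
S,T=a
z=lambda i,v,u:cv2.resize(i[v:v+120,u:u+120],(390,390),interpolation=cv2.INTER_CUBIC)[:295]
z=lambda i,v,u:cv2.resize(i[v:v+90,u:u+120],(400,300),interpolation=cv2.INTER_CUBIC)
cv2.imwrite('pics/f1.png',np.vstack([np.hstack([z(S,145,120),z(S,175,310)]),np.hstack([z(T,155,310),z(T,145,80)])]))
E
```

```text
clock: 37.62
tool_pos: [0.5192, 0.315, 0.0359]
orientation: [-180.0, 0.0, 134.0]
force: [-5.5, -2.1, 8.5]
opening: 0.0219
clock: 38.0
tool_pos: [0.5195, 0.3154, 0.0349]
orientation: [-180.0, 0.0, 134.0]
force: [-0.2, -0.4, 0.7]
opening: 0.0461
clock: 39.25
tool_pos: [0.4487, 0.0836, 0.1501]
orientation: [180.0, -0.0, 134.0]
force: [-0.0, 0.3, -0.6]
opening: 0.05
```

View pics/f1.png

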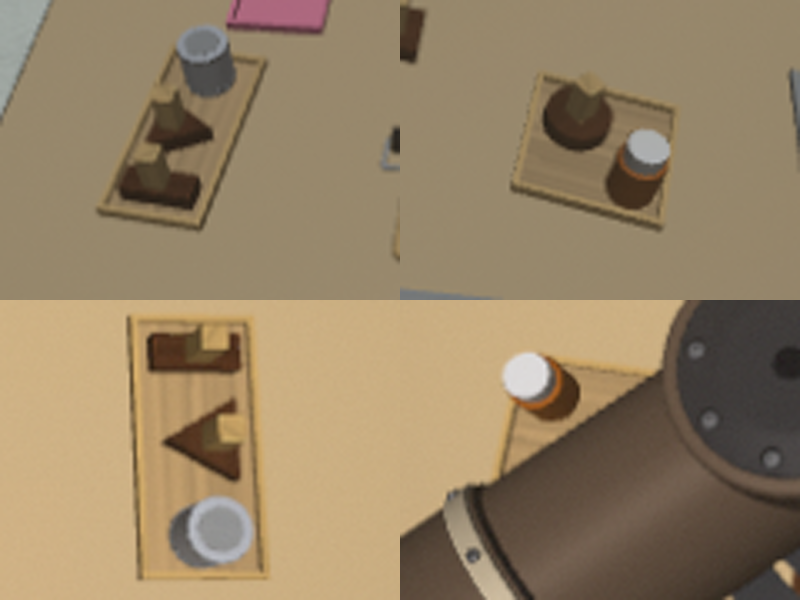

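All five parts stand inside their trays. I'll clear the arm from the top view and check the numbers.

```bash
python3 -m pendant '[[[0,-30,30,0,0,0],[-5,-80,60,0,0,0],[-10,-130,60,0,0,0],[-20,-180,60,0,0,0],[-30,-230,60,0,0,0],[-45,-280,60,0,0,0],[-60,-330,60,0,0,0],[-80,-380,60,0,0,0],[-100,-430,60,0,0,0],[-110,-480,60,0,0,0]]]'; python3 -m pendant '[[[-10,-40,0,0,0,0],[-20,-80,0,0,0,0],[-20,-90,0,0,0,0],[-20,-90,0,0,0,0]]]'
python3 - <<'E'
from h import *
tr={'L':(np.array([.5045,-.3135]),-1.0),'S':(np.array([.5375,.329]),-8.2)}
obj={'tri':('L',(.508,-.324),.070),'bar':('L',(.5805,-.315),.070),'tin':('L',(.4305,-.312),.060),'disc':('S',(.517,.312),.070),'jar':('S',(.5785,.3595),.076),'square':(None,(.4325,.126),.066)}
for n in ('scene','top'):
    s=shot(n,'fin_'+n+'.png');X=cloud(s).reshape(-1,3);X=X[~np.isnan(X[:,0])]
    for k,(t,c,h) in obj.items():
        P=X[(np.hypot(*(X[:,:2]-c).T)<.045)&(abs(X[:,2]-h)<.007)]
        if len(P)<10: print(n,k,'none',len(P));continue
        m=np.array(cv2.minAreaRect((P[:,:2]*1000).astype(np.float32))[0])/1000
        sl=np.linalg.lstsq(np.c_[P[:,:2]-m,np.ones(len(P))],P[:,2],rcond=None)[0]
        loc=''
        if t:
            th=np.radians(tr[t][1]);d=m-tr[t][0];loc=(1000*np.array([d@[np.cos(th),np.sin(th)],d@[-np.sin(th),np.cos(th)]])).round(1)
        B=X[(np.hypot(*(X[:,:2]-c).T)<.042)&(X[:,2]>.020)&(X[:,2]<.028)]
        print(n,k,len(P),'ctr',m.round(4),'z',np.median(P[:,2]).round(4),'local',loc,'slope',sl[:2].round(2),'base',len(B),len(B)>20 and np.linalg.lstsq(np.c_[B[:,:2],np.ones(len(B))],B[:,2],rcond=None)[0][:2].round(3), B[:,2].mean().round(4) if len(B) else '')
E
```

```text
clock: 40.6
tool_pos: [0.3387, -0.396, 0.2101]
orientation: [180.0, 0.0, 134.0]
force: [1.9, -0.1, -0.9]
opening: 0.0499
clock: 41.1
tool_pos: [0.3195, -0.4847, 0.2093]
orientation: [180.0, -0.1, 133.9]
force: [-0.3, 0.2, -0.0]
opening: 0.0497
scene tri 43 ctr [ 0.5088 -0.3234] z 0.0698 local [ 4.5 -9.8] slope [-0.08 -0.08] base 78 [-0.     0.007] 0.0246
scene bar 49 ctr [ 0.5824 -0.3149] z 0.0717 local [77.9 -0. ] slope [-0.06 -0.12] base 135 [-0.041  0.002] 0.025
scene tin 157 ctr [ 0.4312 -0.3117] z 0.0606 local [-73.3   0.5] slope [-0.04 -0.02] base 29 [-0.016  0.028] 0.0239
scene disc 54 ctr [0.5127 0.3098] z 0.0715 local [-21.9 -22.6] slope [-0.07  0.07] base 164 [-0.022  0.012] 0.0253
scene jar 125 ctr [0.5801 0.3577] z 0.0777 local [38.1 34.5] slope [-0.08  0.05] base 25 [-0.105 -0.02 ] 0.024
scene square 47 ctr [0.4321 0.1244] z 0.0677 local  slope [-0.13  0.06] base 145 [ 0.002 -0.002] 0.0229
top tri 56 ctr [ 0.507  -0.3221] z 0.0696 local [ 2.6 -8.6] slope [-0.14 -0.07] base 154 [0.003 0.004] 0.0237
top bar 69 ctr [ 0.5805 -0.3123] z 0.0693 local [76.   2.6] slope [ 0.02 -0.01] base 181 [-0.007  0.007] 0.0238
top tin 317 ctr [ 0.4302 -0.3094] z 0.0602 local [-74.4   2.8] slope [ 0.02 -0.01] base 18 False 0.0245
top disc 76 ctr [0.5117 0.3108] z 0.0698 local [-22.9 -21.6] slope [0.03 0.01] base 291 [-0.011  0.004] 0.0244
top jar 161 ctr [0.5785 0.36  ] z 0.0762 local [36.1 36.6] slope [0.01 0.02] base 21 [-0.003  0.09 ] 0.0243
top square 70 ctr [0.4318 0.1278] z 0.0666 local  slope [0.08 0.07] base 193 [-0.005 -0.004] 0.0217
```

View pics/fin_top.png

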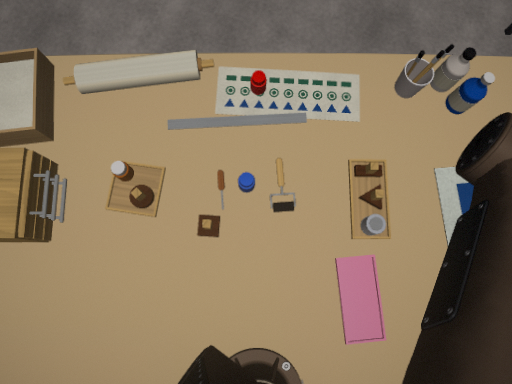

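The heights are right: tops at about 70, 60 and 76 mm, bases at about 24 mm. Slopes on the four block bases are within noise, all parts are inside the limits, and the square block hasn't moved. Handing in.

```bash
python3 -c "
from plant import *
print(close_job())"
```

```text
the job is handed in; nothing more can be done
None
```

I handed the job in at about 41 s on the robot clock. The triangular block, bar block and tin are in the long tray. The round block and the amber jar are in opposite corners of the square tray. `close_job()` gives no verdict, so this rests on my own last checks.

**Positions:** tray-frame readings in mm, with the two cameras agreeing to about 3 mm. All are inside the limits.

| Part | Tray | x | y |
|---|---|---|---|
| Triangular block | long | 4 | -9 |
| Bar block | long | 77 | 1 |
| Tin | long | -74 | 2 |
| Round block | square | -22 | -22 |
| Jar | square | 37 | 36 |

**Heights and tilt:** the tops read about 70 mm for the blocks, 60 mm for the tin and 76–78 mm for the jar. That matches resting on the 4 mm tray floor. The clearest tilt reading is on the dark bases: the top camera gives slopes of about 0.01 or less. The scene camera gives up to 0.04 on the bar. Slopes on the small handle tops scattered up to 0.14, including on the untouched square block, so I took those as depth noise. The tin and jar show upright in the top view, with top slopes of 0.02 or less.

**Square block:** it reads within 1 mm of its start in each camera. The blue and red jars and the pink tray were not touched.

**Trouble on the way:** the round block caught the near rim on its first lowering (11 N). I lifted it, moved it inward by about 13 mm in x and 10 mm in y, and tried again. It then stopped about 1.5 mm high while gripped, with up to 23.5 N, probably because it had tilted in the grip. After I eased off and released it, it settled flat. No measured force came near the 40 N or 120 N limits.

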